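# Return the check weight and hold the balance's recessed zero button

### The arm

A 6-joint arm with a two-finger parallel gripper is mounted at the origin on a cart in front of the work surface, level with it; the furniture and walls round the work are solid. World frame = base frame: x ahead of the robot, y to its left, z up, the work surface at z = 0. Lengths are in m, angles in rad, forces in N, time in s.
With the tool pointing down it reaches from about 0.35 to 0.775 m from the base axis. Payload 5.5 kg.
Tool frame: the origin (TCP) lies at the very end of the fingers, on their centre line; the grasp point (between the pads) lies env.hold_point_z behind it (env.hold_point_z is the distance from the TCP to the grasp point, in m); z points along the fingers, y is the line along which they close (so a half turn about z gives the same grasp; the last joint's range is limited). The gripper opens to 85 mm and grips with 20 to 120 N. Pads are 22 mm wide; open, the fingers measure 114 mm over their backs; the gripper's body (76 mm by 85 mm) begins 54 mm behind the grasp point. The pads swing forward as they close: fully open they stand 13 mm farther back than shut.
Start: joints at [1.057, 0.313, 0.046, 1.304, 0, 1.431], TCP at [0.21, 0.535, 0.231] pointing down, gripper open.
Joint ranges: [-2.76, 2.76], [-0.86, 1.69], [-1.03, 1.26], [-2.2, 2.34], [-1.47, 1.5], [-3.14, 3.14]. Speed limits (rad/s): [2.57, 2.57, 3.14, 3.14, 3.14, 3.14].

### API

Orientations are given as a unit quaternion [w, x, y, z].
In Python, from workcell import env gives the robot as it stands.
- The arm moves only by the tool carry_out, never from a script. Its argument "steps" is a list of rows, each a list of 3 entries, a list of its own where there are three numbers: the turn, a rotation vector about the tool's x, y, z in degrees, then the shift along the tool's x, y, z in cm, then the closure in counts, from 0 (fully open) to 255 (shut). A call has exactly 8 rows; each row is the pose to reach, as a shift and turn from the pose commanded when the call began, along the tool's axes at that moment; what a row does not reach only later rows make up. A row lasts 1/8 s, in which the tool goes at most 62.5 mm and 10.7 degrees, less where a joint would pass 70% of its speed; a pose out of reach is approached as far as the arm can. A call with a gripper value outside its range is refused whole. The fingers move at their own pace and stop on an object; "force" is the grip in N (left out, the last holds). Time passes only in rows, so rows that repeat a pose let the fingers close, or fill a call up. It gives the time, the measured TCP pose, the force, the opening and the grip force at its end, in the units of the state.
- env.get_state(): the state, without advancing time (a new reading comes with each control period).
- env.read_camera(name): name is "scene" or "top" or "wrist"; returns (picture, depth): 480x640x3 uint8, red, green, blue; 480x640 float32, m along the optical axis (not along the pixel's ray), 0 where there is no reading.
- env.get_calibration(name): a dict with "fx", "fy", "cx", "cy" (pixels), "origin" and "orientation" of the camera in the world. Camera axes: x right, y up, looking along -z (the intrinsics and any distortion apply to the point x, -y, -z); pixel columns grow to the right and rows downward; lengths in m; the calibration is good to about 2 mm. A picture is of the moment at which its call begins: read the wrist's pose just before it. get_calibration takes no time and is no camera call; for the wrist camera it gives the pose at the moment of the call.
- env.hand_in(): hands the job in; it is judged then, once.
The state is a dict: "clock": time; "joint_pos": joint angles; "qvel": joint speeds; "tau": joint torques, N m; "tcp_pos": TCP position; "orientation": TCP orientation; "wrist_force": force on the tool from outside, world axes, zero at the start; "ft_torque": the same for the moment, N m; "finger_gap": finger opening in m; "grip_force": force on a finger pad.
Only numpy, scipy, OpenCV 4.12 (cv2) and the standard library are available. Lean on these libraries where they do the work, as an engineer would, in place of code of your own. Each camera call takes 0.05 s, during which the arm holds its last target. There are 200 camera calls.

### The job

Finish the check of the laboratory balance: take the steel weight off its pan and stand it, without dropping it, in its own well of the wooden weight block - the empty well that it fits closely, not the wider empty one. Then, with the pan empty, draw the screwdriver out of the tool stand, pass its blade down through the round access hole in the balance's top and press the zero button recessed below, firmly down but without forcing it; leave the other weight and the marker pen in their places. Finish while still gripping the screwdriver and holding the button down with it.

Things in the scene. Friction and masses are not known exactly. Their poses are not given: they have to be found in the camera images.
- weight_200_center (a point): Centre, half-way up, of the loose knobbed steel weight (200 g) on the balance pan: 54 mm high in all; body 28 mm in diameter up to 42 mm above its underside, then a narrow neck and a knob 17 mm across. Underside 27 mm below this point; z is its axis, up. Its well is 12 mm deep, so grip the body's upper half (fingertips 15 mm or more above its underside) to keep clear of the block.
- well_200 (a point): Centre of the mouth, level with the block's top, of this weight's own round well: 30.5 mm in diameter, 2 mm chamfer, flat floor 12 mm below. The fixed wooden block is 172 (x) by 70 mm (y), 22 mm high; its wells stand in a row along this point's x: a wider empty one, 38.5 mm, at -48 mm (not for this weight), at +70 mm the well of the 100 g weight. Tags with scaled black discs lie at the -y side.
- weight_100_center (a point): Centre of the 100 g steel weight, same shape, 22 mm in diameter, 44 mm high, loose in its own well of the block; to be left there.
- balance: Bench balance, fixed, 212 mm (x) by 156 mm (y); origin under its centre on the worktop, x away from its sloped display at the front, z up. Its flat white deck is 66 mm above the worktop and carries the round pan; the access hole is in the deck's front right corner.
- balance_pan: Round steel pan of the balance, 110 mm in diameter, 5 mm thick, fixed; origin at the centre of its underside, its top 5 mm higher (76 mm above the worktop).
- access_hole (a point): Centre of the mouth, level with the deck (66 mm above the worktop), of the round access hole with a dark steel bezel, 12 mm in diameter, vertical. The button's 10 mm wide flat top lies 18 mm below this point at rest.
- zero_button (a joint): Travel of the recessed spring button, m: 0 at rest, grows as it is pressed straight down, stop at 0.007. It takes about 2 N to start, 5 N at 0.004 and 7 N at the stop, and springs back when let go.
- screwdriver_handle (a point): Centre of the roughly round handle, 90 mm long and 20 mm across, of the small flat screwdriver, 188 mm long in all, 0.07 kg, that stands loose in the tool stand, blade down, within 3 degrees of upright. y runs from the blade to the handle's end (up); the tip is 143 mm from here along -y and 2 mm along -z. The tool stand and the weight block stand side by side left of the balance, in either order.
- screwdriver_tip (a point): End of the screwdriver's blade, middle of the shank and blade there, which together fit in a 7 mm circle about this point (blade 6 mm wide, 2 mm thick; shank 5.6 mm in diameter; 90 mm of shank and blade below the handle). The shank is up to 2 mm off the handle's axis. y axis as above.
- screwdriver: The same screwdriver as a whole; origin near the middle of its length, 10 mm beside its axis. y axis from blade to handle.
- stand_hole (a point): Centre of the mouth, on top of the fixed tool stand (116 mm along x, 56 mm along y, 65 mm high), of the 9 mm wide, 60 mm deep hole in which the screwdriver stands: lift it straight up by more than 65 mm to draw it out. Its top is 193 mm above the worktop. A marker pen stands in the other hole, 62 mm away along this point's -x axis, its top 75 mm above the stand's top.
- weight_200: The 200 g weight as a whole; origin at the centre of its underside, z up.
- marker_pen: Marker pen, 135 mm long, 17 mm across, that stands loose in the wider hole of the tool stand; origin at half its length. To be left there.
Things that resemble listed ones, but are neither listed nor needed, are in the scene too. What is shaped like the weight_200 but green or purple is not meant.

How it is judged:
On the way, in this order (a step that is already met when the one before it is completed fails the run):
1. the weight stands fully down in its own well, let go (horizontal distance between weight_200_center and well_200 below 0.003 m and z of weight_200_center in the frame of well_200 below 0.0175 m and angle between weight_200_center's own z axis and vertical below 0.1 rad and contact force between the fingers and weight_200 below 0.05 N), for 0.2 s.
2. the screwdriver, held in the gripper, is drawn out of the tool stand (z of screwdriver_tip in the frame of stand_hole above 0.003 m and contact force between the fingers and screwdriver above 1 N), for 0.1 s.
3. the gripped screwdriver presses the button down through the access hole (value of joint zero_button above 0.004 m and contact force between screwdriver and balance above 1 N and contact force between the fingers and screwdriver above 1 N and horizontal distance between screwdriver_tip and access_hole below 0.007 m and z of screwdriver_tip in the frame of access_hole below -0.012 m), for 0.2 s.
At the end, for the whole second after the job is handed in: The gripped screwdriver, its tip in the access hole, holds the button at least 4 of its 7 mm down and still, pushing with 1 to 20 N; the pan is empty and the weight stands in its own well, within 3 mm of its centre, 2.5 mm of its floor and 0.1 rad of upright (all of step 3 and contact force between screwdriver and balance below 20 N and horizontal distance between weight_200_center and well_200 below 0.003 m and z of weight_200_center in the frame of well_200 below 0.0175 m and angle between weight_200_center's own z axis and vertical below 0.1 rad and contact force between balance_pan and anything else below 0.05 N and linear speed of screwdriver below 0.02 m/s); the arm keeps its last pose, push and grip.
It fails at once if the weight was dropped (faster than 0.7 m/s and not held) (linear speed of weight_200 above 0.7 m/s and contact force between the fingers and weight_200 below 0.05 N).
It fails at once if the button was pressed while something lay on the pan (value of joint zero_button above 0.002 m and contact force between balance_pan and anything else above 0.2 N).
It fails at once if the button was forced (over 40 N) (contact force between screwdriver and balance above 40 N).
It fails at once if the other weight was moved by more than 15 mm or tipped (distance of weight_100_center from where it was at the start of the episode above 0.015 m or angle between weight_100_center's own z axis and vertical above 0.3 rad).
It fails at once if the marker pen was lifted or moved by more than 30 mm (distance of marker_pen from where it was at the start of the episode above 0.03 m).
It also fails if it takes over 58 s, if anything falls off the work surface, if the arm or the gripper's body presses on something with over 40 N, if the wrist force passes 120 N, or if a joint passes its speed limit or range.

## Working session

There is one attempt and no reset: what is moved stays moved. The work goes in short steps, Python scripts to look and compute and a tool call to move; the robot and the scene stay as the last step left them, time stands still between calls to the robot, and variables do not carry over. Pictures are saved under pics/ and viewed, at most 12 in all, crops included, and the job is handed in when it is done.

Besides the shell and the picture viewer there is one more tool, called as name(argument=value, ...) on one line, values as JSON. carry_out: Moves the arm, as the interface text tells. Its arguments: {"type":"object","properties":{"steps":{"type":"array","items":{"type":"array"}},"force":{"type":"number"}},"required":["steps"]}

```bash
mkdir -p pics; ls
cat > h.py <<'E'
import numpy as np, cv2
from scipy.spatial.transform import Rotation as R
from workcell import env
def rot(q): return R.from_quat([q[1],q[2],q[3],q[0]]).as_matrix()
def cam(name):
    c=env.get_calibration(name); im,d=env.read_camera(name); return c,im,d
def pts(c,u,v,d):
    u,v,d=map(np.asarray,(u,v,d))
    p=np.stack([(u-c['cx'])/c['fx']*d,-(v-c['cy'])/c['fy']*d,-d],-1)
    return p@rot(c['orientation']).T+np.array(c['origin'])
def plane(c,u,v,z):
    o=np.array(c['origin']); r=pts(c,u,v,1.0)-o
    return o+r*(z-o[2])/r[...,2:3] if r.ndim>1 else o+r*(z-o[2])/r[2]
def save(n,im): cv2.imwrite('pics/'+n,im[...,::-1])
E
python3 - <<'E'
from h import *
for n in('scene','top'):
    c,im,d=cam(n); print(n,c); save(n+'0.png',im); np.savez(n+'0.npz',im=im,d=d)
print(env.get_state(), env.hold_point_z)
E
```

```text
pics
scene {'fx': 610.6271668199828, 'fy': 610.6271668199828, 'cx': 331.85257244519556, 'cy': 237.490216106103, 'origin': array([-0.52053314, -0.77058118,  0.65811165]), 'orientation': array([ 0.72249619,  0.47033211, -0.26414306, -0.43245277])}
top {'fx': 572.4015807826686, 'fy': 572.4015807826686, 'cx': 317.40829068085566, 'cy': 235.1733567775519, 'origin': array([ 0.20357985, -0.15323064,  1.63228882]), 'orientation': array([-0.70217821, -0.07381717,  0.07487973,  0.70419445])}
{'clock': 0.1, 'joint_pos': array([ 1.05739285e+00,  3.13953166e-01,  4.50801157e-02,  1.30360188e+00,
       -5.07070147e-06,  1.43116974e+00]), 'qvel': array([-0.00134731, -0.00135041,  0.00371875,  0.00036256,  0.00081679,
       -0.00070168]), 'tau': array([ 2.58814398e-03, -4.81724060e+01,  2.99244583e+01,  1.26572396e-02,
       -6.63173273e-05,  8.76680360e-06]), 'tcp_pos': array([0.20974748, 0.53488278, 0.23047709]), 'orientation': array([-2.66799047e-04,  1.85802360e-01,  9.82586779e-01, -7.95769190e-04]), 'wrist_force': array([ 0.16861175, -0.12352793,  0.12729653]), 'ft_torque': array([ 0.01601855, -0.00236737, -0.009678  ]), 'grip_force': 0.0, 'finger_gap': 0.08547363535237668} 0.0187
```

View pics/top0.png

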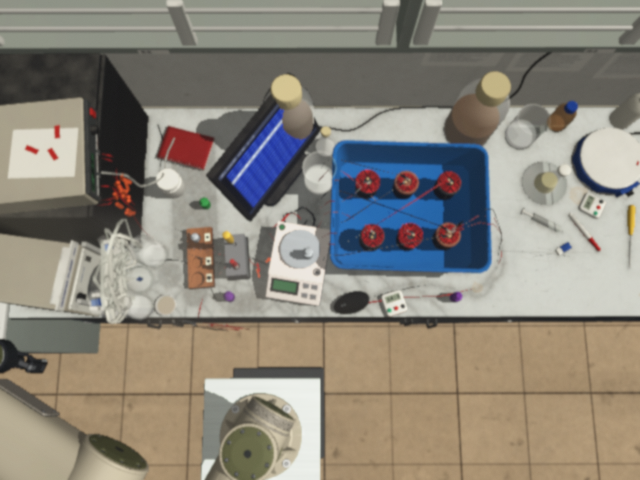

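View pics/scene0.png

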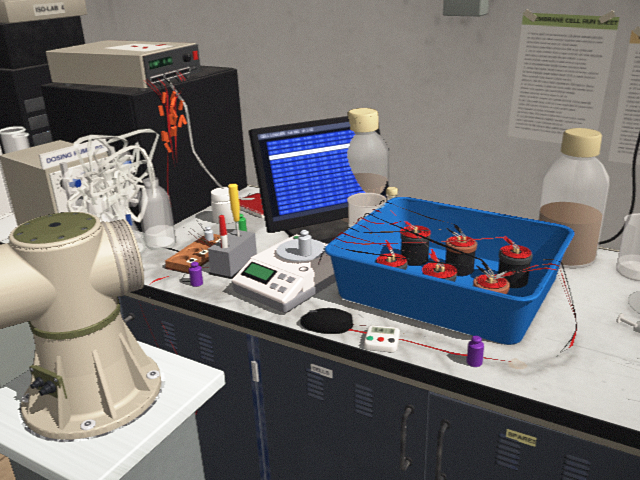

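The top view shows the balance at (297,262) with the weight at (308,252), the block at (198,258) and the stand at (236,256) with a yellow handle. The scene view shows the same things: yellow handle at (234,200), red pen at (222,232), weight at (305,240).

Run:
```python
from h import *
t=np.load('top0.npz')
s=np.load('scene0.npz')
a=cv2.resize(t['im'][215:320,170:335],(800,509),interpolation=cv2.INTER_CUBIC)
save('crop0.png',a)
b=cv2.resize(s['im'][170:320,140:340],(800,600),interpolation=cv2.INTER_CUBIC)
save('crop1.png',b)
c=env.get_calibration('top')
def q(u,v): 
    print((u,v),pts(c,u,v,float(t['d'][v,u])).round(3))
for p in[(308,252),(299,247),(285,287),(308,285),(228,237),(235,255),(190,235),(208,287),(198,258),(240,272),(277,226),(320,226),(316,302)]: q(*p)
```

```text
(308, 252) [ 0.479 -0.131  0.129]
(299, 247) [ 0.502 -0.105  0.08 ]
(285, 287) [ 0.394 -0.066  0.06 ]
(308, 285) [ 0.399 -0.13   0.066]
(228, 237) [0.507 0.073 0.195]
(235, 255) [0.484 0.074 0.059]
(190, 235) [0.548 0.208 0.031]
(208, 287) [0.401 0.155 0.011]
(198, 258) [0.485 0.188 0.008]
(240, 272) [0.436 0.059 0.06 ]
(277, 226) [ 0.566 -0.043  0.063]
(320, 226) [ 0.58  -0.164  0.   ]
(316, 302) [ 0.354 -0.152  0.04 ]
```

View pics/crop0.png

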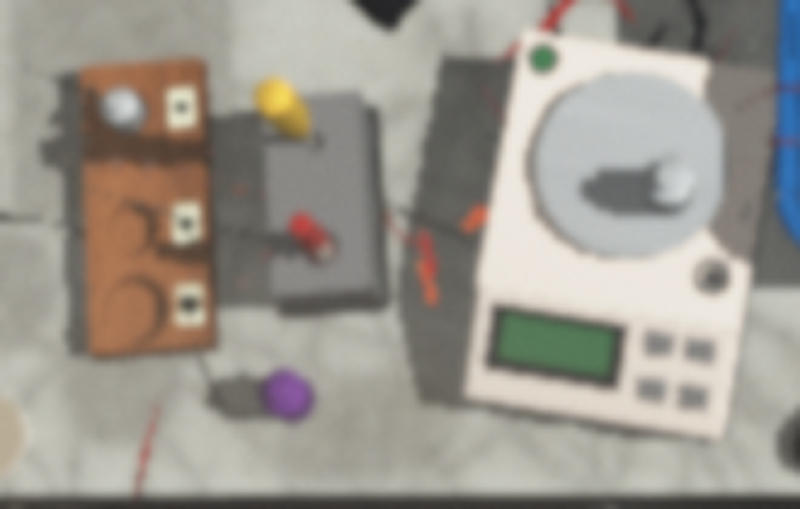

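View pics/crop1.png

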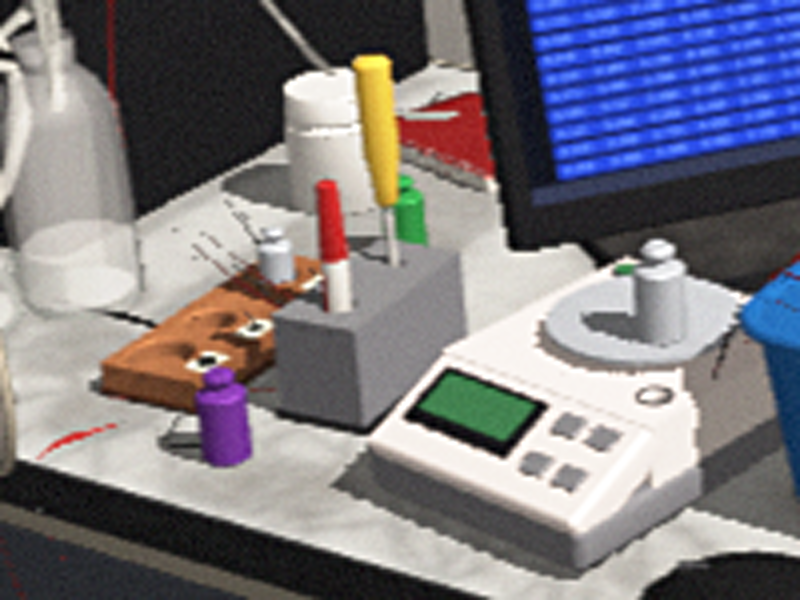

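The crops show the 200 g weight at (307,252) in the top picture and the access hole at (317,272). The middle well is at (197,262), with the wider one nearer the robot. The screwdriver shank enters the stand at about (235,243).

```bash
cat >> h.py <<'E'
def go(pos,yaw=None,tilt0=True,Rt=None):
    "turn/shift for TCP target, tool down, tool y heading yaw deg (mod 180 nearest)"
    s=env.get_state(); R0=rot(s['orientation']); p0=np.array(s['tcp_pos'])
    if Rt is None:
        cur=np.degrees(np.arctan2(R0[1,1],R0[0,1]))
        if yaw is None: yaw=cur
        y=np.radians(yaw); Y=np.array([np.cos(y),np.sin(y),0]); Z=np.array([0,0,-1.]); Rt=np.stack([np.cross(Y,Z),Y,Z],1)
    print('clock',s['clock'].__round__(2),'tcp',p0.round(4),'turn',np.degrees(R.from_matrix(R0.T@Rt).as_rotvec()).round(2),'shift cm',((R0.T@(np.array(pos)-p0))*100).round(2))
E
python3 - <<'E'
from h import *
c=env.get_calibration('wrist'); s=env.get_state(); R0=rot(s['orientation'])
print('cam in tool',R0.T@(c['origin']-s['tcp_pos']), (R0.T@rot(c['orientation'])).round(3),c['fx'],c['cx'],c['cy'])
print(c)
cc=env.get_calibration('top')
print('well',plane(cc,196.8,261.8,.022),'weight', 'hole',plane(cc,316.9,272.1,.066),'stand',plane(cc,235,243,.065))
go([.42,.15,.27],80)
go([.40,-.07,.27],-7)
E
```

```text
cam in tool [ 0.08338951  0.00036076 -0.14292636] [[ 0.     0.948  0.319]
 [ 1.    -0.    -0.001]
 [-0.001  0.319 -0.948]] 367.212397871757 327.28878481231123 244.12649188187407
{'fx': 367.212397871757, 'fy': 367.212397871757, 'cx': 327.28878481231123, 'cy': 244.12649188187407, 'origin': array([0.13236454, 0.56587635, 0.37342171]), 'orientation': array([ 0.8152029 , -0.13382128, -0.09060673,  0.5561713 ])}
well [0.47133954 0.18751006 0.022     ] weight hole [ 0.43430739 -0.1543894   0.066     ] stand [0.51703319 0.07399066 0.065     ]
clock 0.1 tcp [0.2097 0.5349 0.2305] turn [ -0.09  -0.02 -11.42] shift cm [-33.63 -28.16  -3.91]
clock 0.1 tcp [0.2097 0.5349 0.2305] turn [-9.000e-02  5.000e-02  7.558e+01] shift cm [-39.8  -49.37  -3.88]
```

carry_out(steps=[[[0,0,-11],[-6,-5,-3.9],0],[[0,0,-11],[-11,-9.5,-3.9],0],[[0,0,-11],[-16,-13.5,-3.9],0],[[0,0,-11],[-21,-17.5,-3.9],0],[[0,0,-11],[-26,-22,-3.9],0],[[0,0,-11],[-30,-26,-3.9],0],[[0,0,-11],[-33.6,-28.2,-3.9],0],[[0,0,-11],[-33.6,-28.2,-3.9],0]])

```text
clock: 1.1
tcp_pos: [0.4213, 0.147, 0.2699]
orientation: [-0.0, 0.094, 0.996, -0.0]
wrist_force: [-0.1, 0.2, -0.4]
finger_gap: 0.0856
grip_force: 0.0
```

Run:
```python
from h import *
c,im,d=cam('wrist'); save('w1.png',im); np.savez('w1.npz',im=im,d=d); import pickle; pickle.dump(c,open('w1.pkl','wb'))
go([.40,-.07,.27],-7)
```

```text
clock 1.15 tcp [0.4209 0.1478 0.2698] turn [-4.000e-02 -0.000e+00  8.631e+01] shift cm [-1.990e+00 -2.179e+01 -1.000e-02]
```

View pics/w1.png

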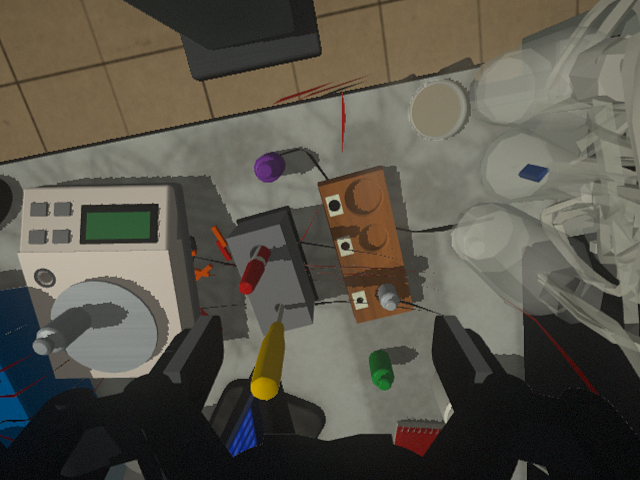

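The wrist view shows all the things: the own well at (373,237), wide well (363,195), 100 g weight (387,297), shank in the stand (282,307), access hole (45,278) and the 200 g weight's knob (42,345).

carry_out(steps=[[[0,0,10.6],[-0.2,-3,0],0],[[0,0,21.2],[-0.5,-6,0],0],[[0,0,31.8],[-0.8,-9,0],0],[[0,0,42.4],[-1,-12,0],0],[[0,0,53],[-1.3,-15,0],0],[[0,0,63.6],[-1.6,-18,0],0],[[0,0,74.2],[-2,-21,0],0],[[0,0,84],[-2,-21,0],0]])

```text
clock: 2.15
tcp_pos: [0.4013, -0.0601, 0.2701]
orientation: [-0.0, 0.736, 0.677, -0.0]
wrist_force: [-0.0, -0.3, -0.2]
finger_gap: 0.0853
grip_force: 0.0
```

Run:
```python
from h import *
import pickle
c,im,d=cam('wrist'); save('w2.png',im); np.savez('w2.npz',im=im,d=d); pickle.dump(c,open('w2.pkl','wb'))
c1=pickle.load(open('w1.pkl','rb')); w=np.load('w1.npz')
for p in [(373,237),(363,195),(387,297),(282,307),(265,385)]: print(p,pts(c1,*p,float(w['d'][p[1],p[0]])).round(4))
print('well on z=.022',plane(c1,373,237,.022),plane(c1,363,195,.022))
```

```text
(373, 237) [0.4736 0.191  0.012 ]
(363, 195) [0.4236 0.1873 0.0112]
(387, 297) [0.5339 0.1935 0.0463]
(282, 307) [0.5138 0.0815 0.0671]
(265, 385) [0.5097 0.0849 0.1932]
well on z=.022 [0.47023029 0.19026522 0.022     ] [0.42138997 0.1866954  0.022     ]
```

View pics/w2.png

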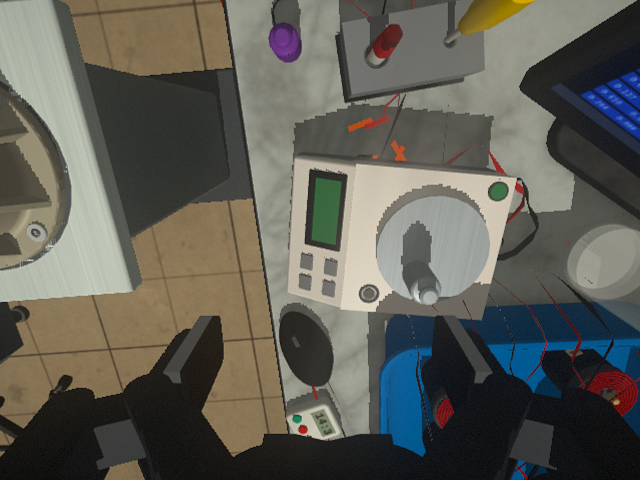

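The second wrist view shows the knob at (429,297), the access hole at (369,293) and the pan centred at (433,246). The bin wall is just beyond the weight.

```bash
cat >> h.py <<'E'
from scipy.optimize import least_squares
def cloud(c,d):
    v,u=np.mgrid[0:480,0:640]; P=pts(c,u,v,d); P[d<=0]=9; return P
def weight(P,cx,cy,z0,z1,r,w=.03):
    m=(np.hypot(P[...,0]-cx,P[...,1]-cy)<w)&(P[...,2]>z0)&(P[...,2]<z1)
    q=P[m]; s=least_squares(lambda a:np.hypot(q[:,0]-a[0],q[:,1]-a[1])-r,[cx,cy],loss='soft_l1',f_scale=.001)
    return s.x,len(q),np.median(abs(s.fun)),m
E
python3 - <<'E'
from h import *
import pickle
c=pickle.load(open('w2.pkl','rb')); w=np.load('w2.npz'); im,d=w['im'],w['d']; P=cloud(c,d)
print('knob',pts(c,429,297,float(d[297,429])))
x,n,e,_=weight(P,.48,-.13,.085,.112,.014); print('body fit',x,n,e)
m=(np.hypot(P[...,0]-x[0],P[...,1]-x[1])<.02)&(P[...,2]>.122)&(P[...,2]<.14)
print('top z',np.percentile(P[m][:,2],[5,50,95]),'knob mean',P[m].mean(0))
v,u=np.nonzero(m); print('knob px mean ray at z=.125',plane(c,u.mean(),v.mean(),.125), n)
# top cam view of knob
print('pan z',P[240,460],'deck z',P[300,350])
# hole: dark pixels near
g=cv2.cvtColor(im,cv2.COLOR_RGB2GRAY); sub=g[278:310,352:388]; _,lab,st,ce=cv2.connectedComponentsWithStats((sub<140).astype('u1'))
print(st,ce+[352,278])
k=1+np.argmax(st[1:,4]); print('hole',plane(c,*(ce[k]+[352,278]),.066))
m=(P[...,0]<.8)&(P[...,1]<-.17)&(P[...,1]>-.35)&(P[...,0]>.4)&(P[...,0]<.7); print('bin z max',np.percentile(P[m][:,2],[50,90,99]))
b=m&(P[...,2]>.05); print('bin y max for z>.05',np.percentile(P[b][:,1],[99,99.9]))
E
```

```text
knob [ 0.48149693 -0.12624202  0.13116337]
body fit [ 0.48242736 -0.12743482] 375 0.0002180293070757587
top z [0.12673343 0.12974262 0.13118184] knob mean [ 0.48151974 -0.12551453  0.12945217]
knob px mean ray at z=.125 [ 0.48269098 -0.12783003  0.125     ] 375
pan z [ 0.52575024 -0.09690682  0.07536691] deck z [ 0.41598175 -0.15701366  0.06650554]
[[  0   0  36  32 777]
 [  7   6  20  19 265]
 [ 24  18  12  14 110]] [[367.94723295 292.07078507]
 [368.49056604 293.29433962]
 [382.9        304.09090909]]
hole [ 0.43572026 -0.15110892  0.066     ]
bin z max [0.04378305 0.11394238 0.11622998]
bin y max for z>.05 [-0.1707444  -0.17007619]
```

Run:
```python
from h import *
go([.4823,-.1274,.094])
```

```text
clock 2.2 tcp [ 0.4012 -0.0594  0.27  ] turn [-0.04 -0.04 -0.  ] shift cm [-6.08  8.68 17.59]
```

carry_out(steps=[[[0,0,0],[-2.5,3.8,2],0],[[0,0,0],[-5,7.5,5],0],[[0,0,0],[-6.1,8.7,8.5],0],[[0,0,0],[-6.1,8.7,11],0],[[0,0,0],[-6.1,8.7,13.5],60],[[0,0,0],[-6.1,8.7,15.5],60],[[0,0,0],[-6.1,8.7,17],60],[[0,0,0],[-6.1,8.7,17.6],60]], force=25)

```text
clock: 3.2
tcp_pos: [0.4832, -0.1264, 0.0934]
orientation: [-0.001, 0.733, 0.68, -0.0]
wrist_force: [-0.7, -1.2, 0.5]
finger_gap: 0.0654
grip_force: 0.0
```

Run:
```python
from h import *
go([.4823,-.1274,.094])
c,im,d=cam('wrist'); save('w3.png',im)
P=cloud(c,d); print(weight(P,.4823,-.1274,.085,.112,.014)[:3])
```

```text
clock 3.2 tcp [ 0.4832 -0.1264  0.0934] turn [-0.07 -0.04 -0.  ] shift cm [-0.11 -0.09 -0.06]
(array([ 0.48212056, -0.12737041]), 1790, np.float64(0.00018814781558186295))
```

View pics/w3.png

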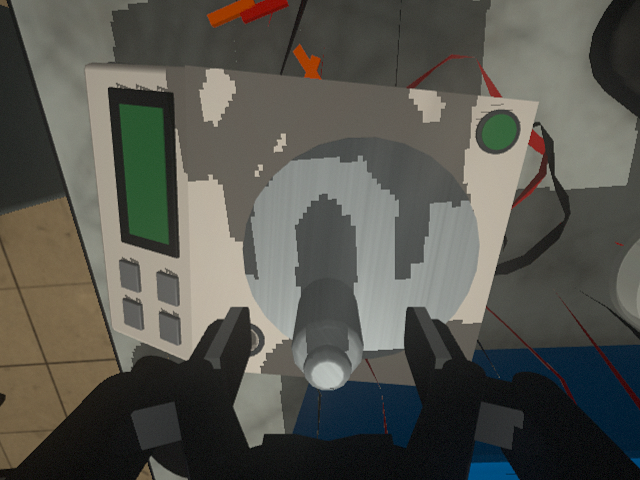

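The fingers straddle the weight (knob at 328,370) and are centred to about 1 mm.

carry_out(steps=[[[0,0,0],[-0.1,-0.1,0],60],[[0,0,0],[-0.1,-0.1,0],130],[[0,0,0],[-0.1,-0.1,0],200],[[0,0,0],[-0.1,-0.1,0],255],[[0,0,0],[-0.1,-0.1,0],255],[[0,0,0],[-0.1,-0.1,0],255],[[0,0,0],[-0.1,-0.1,-0.5],255],[[0,0,0],[-0.1,-0.1,-1.5],255]], force=35)

```text
clock: 4.25
tcp_pos: [0.4816, -0.1281, 0.1089]
orientation: [-0.001, 0.734, 0.679, -0.0]
wrist_force: [0.8, -0.3, -2.1]
finger_gap: 0.0266
grip_force: 34.6
```

Run:
```python
from h import *
c,im,d=cam('wrist'); s=env.get_state(); print(s['finger_gap'],s['grip_force'],s['wrist_force'])
P=cloud(c,d); r=weight(P,.4823,-.1274,.085,.112,.014); print(r[:3]); z=P[(np.hypot(P[...,0]-r[0][0],P[...,1]-r[0][1])<.009)]; print('top',np.percentile(z[:,2],95))
go([.47,.18,.22],-5); go([.47,.18,.22],88)
```

```text
0.0268804676783073 34.683353807777166 [ 0.14167497  0.11272819 -1.12070458]
(array([ 0.48078052, -0.12673359]), 1037, np.float64(0.00018140179522399894))
top 0.14482278990844305
clock 4.3 tcp [ 0.4827 -0.1286  0.1106] turn [0.03 0.01 0.58] shift cm [ 30.67  -3.64 -10.95]
clock 4.3 tcp [ 0.4827 -0.1286  0.1106] turn [ 2.000e-02  3.000e-02 -9.242e+01] shift cm [ 30.67  -3.64 -10.95]
```

carry_out(steps=[[[0,0,-10],[0,0,-6],255],[[0,0,-20],[1,0,-11.5],255],[[0,0,-30],[6,-1,-12],255],[[0,0,-40],[11.5,-1.8,-12],255],[[0,0,-50],[17,-2.5,-12],255],[[0,0,-60],[22.5,-3,-12],255],[[0,0,-70],[27,-3.5,-12],255],[[0,0,-80],[29.5,-3.5,-12],255]])

```text
clock: 5.3
tcp_pos: [0.4697, 0.1705, 0.2295]
orientation: [-0.0, 0.121, 0.993, 0.0]
wrist_force: [0.1, -0.3, -2.3]
finger_gap: 0.0264
grip_force: 35.4
```

Run:
```python
from h import *
s=env.get_state(); print(s['finger_gap'],s['grip_force'],s['wrist_force'])
c,im,d=cam('wrist'); save('w4.png',im); np.savez('w4.npz',im=im,d=d);import pickle; pickle.dump(c,open('w4.pkl','wb'))
P=cloud(c,d); t=s['tcp_pos']; print('weight rel tcp',weight(P,t[0],t[1],.20,.24,.014)[:3])
go([.47,.189,.1])
```

```text
0.026440382131408164 35.35208450630307 [ 0.12159974 -0.28089885 -2.2838167 ]
weight rel tcp (array([0.46800958, 0.17167863]), 1901, np.float64(0.0002673943919631154))
clock 5.35 tcp [0.4701 0.1724 0.2294] turn [ 0.13 -0.01  0.  ] shift cm [ 0.4   1.58 12.95]
```

View pics/w4.png

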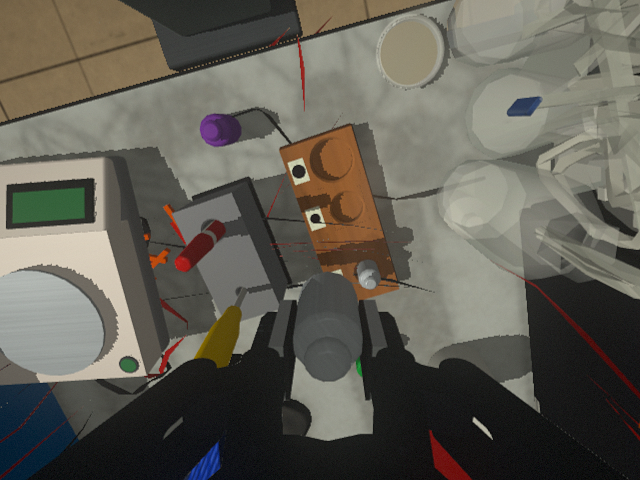

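The weight is held upright and the own well is unobstructed at (346,207), with the wide one at (331,158).

```bash
cat >> h.py <<'E'
def well(c,d,cx,cy,w=.021,th=.0195,ztop=.022):
    P=cloud(c,d); v,u=np.mgrid[0:480,0:640]; Q=plane(c,u.reshape(-1),v.reshape(-1),ztop).reshape(480,640,3)
    near=np.hypot(Q[...,0]-cx,Q[...,1]-cy)<w
    ring=(np.hypot(Q[...,0]-cx,Q[...,1]-cy)<.028)&~near
    m=near&(P[...,2]<th)&(P[...,2]>0)
    q=Q[m][:,:2].astype('f4'); h=cv2.convexHull(q)[:,0]
    f=least_squares(lambda a:np.hypot(h[:,0]-a[0],h[:,1]-a[1])-a[2],[cx,cy,.016],loss='soft_l1',f_scale=.0005).x
    return 'n',len(q),'cen',q.mean(0).round(4),'fit',f.round(4),'top z',np.median(P[ring][:,2]).round(4),'floor',np.percentile(P[m][:,2],[10,50]).round(4)
E
python3 - <<'E'
from h import *
import pickle
for n in('w1','w4'):
    c=pickle.load(open(n+'.pkl','rb')); w=np.load(n+'.npz')
    for th in(.0175,.0195): print(n,well(c,w['d'],.470,.1895,th=th))
    print(n,'wide',well(c,w['d'],.4215,.186,w=.025))
    P=cloud(c,w['d']); print('w100',weight(P,.54,.193,.026,.042,.011,.025)[:3])
E
```

```text
Traceback (most recent call last):
  File "h.py", line 31, in well
    P=cloud(c,d); v,u=np.mgrid[0:480,0:640]; Q=plane(c,u.reshape(-1),v.reshape(-1),ztop).reshape(480,640,3)
                                               ~~~~~^^^^^^^^^^^^^^^^^^^^^^^^^^^^^^^^^^^^
  File "h.py", line 12, in plane
    o=np.array(c['origin']); r=pts(c,u,v,1.0)-o
                               ~~~^^^^^^^^^^^
  File "h.py", line 9, in pts
    p=np.stack([(u-c['cx'])/c['fx']*d,-(v-c['cy'])/c['fy']*d,-d],-1)
ValueError: all input arrays must have the same shape
```

```bash
sed -i 's/u,v,d=map(np.asarray,(u,v,d))/u,v,d=np.broadcast_arrays(u,v,d)/' h.py
cat > m.py <<'E'
from h import *
import pickle
for n in('w1','w4'):
    c=pickle.load(open(n+'.pkl','rb')); w=np.load(n+'.npz')
    for th in(.0175,.0195): print(n,well(c,w['d'],.470,.1895,th=th))
    print(n,'wide',well(c,w['d'],.4215,.186,w=.025))
    P=cloud(c,w['d']); print('w100',weight(P,.54,.193,.026,.042,.011,.025)[:3])
E
python3 m.py
```

```text
w1 ('n', 515, 'cen', array([0.4709, 0.1907], dtype=float32), 'fit', array([0.471 , 0.1906, 0.0145]), 'top z', np.float64(0.0225), 'floor', array([0.0096, 0.0106]))
w1 ('n', 538, 'cen', array([0.4713, 0.1907], dtype=float32), 'fit', array([0.4714, 0.1907, 0.0149]), 'top z', np.float64(0.0225), 'floor', array([0.0096, 0.0106]))
w1 wide ('n', 1021, 'cen', array([0.4222, 0.1869], dtype=float32), 'fit', array([0.4192, 0.1866, 0.022 ]), 'top z', np.float64(0.0222), 'floor', array([0.0094, 0.0106]))
w100 (array([0.54227751, 0.1965487 ]), 150, np.float64(0.0004839753319310462))
w4 ('n', 714, 'cen', array([0.4712, 0.1906], dtype=float32), 'fit', array([0.4715, 0.1904, 0.0146]), 'top z', np.float64(0.0224), 'floor', array([0.0095, 0.0105]))
w4 ('n', 734, 'cen', array([0.4715, 0.1907], dtype=float32), 'fit', array([0.4717, 0.1906, 0.0149]), 'top z', np.float64(0.0224), 'floor', array([0.0095, 0.0105]))
w4 wide ('n', 1406, 'cen', array([0.4223, 0.1869], dtype=float32), 'fit', array([0.4191, 0.1866, 0.0223]), 'top z', np.float64(0.0222), 'floor', array([0.0092, 0.0104]))
w100 (array([0.54231343, 0.19656197]), 187, np.float64(0.00041320734954634723))
```

Run:
```python
from h import *
go([.472,.190,.055])
```

```text
clock 5.35 tcp [0.4701 0.1724 0.2294] turn [ 0.13 -0.01  0.  ] shift cm [ 0.23  1.71 17.45]
```

carry_out(steps=[[[0,0,0],[0.2,1.7,4],255],[[0,0,0],[0.2,1.7,8],255],[[0,0,0],[0.2,1.7,11],255],[[0,0,0],[0.2,1.7,14],255],[[0,0,0],[0.2,1.7,16.5],255],[[0,0,0],[0.2,1.7,17.4],255],[[0,0,0],[0.2,1.7,17.4],255],[[0,0,0],[0.2,1.7,17.4],255]])

```text
clock: 6.35
tcp_pos: [0.4736, 0.1854, 0.0564]
orientation: [0.001, 0.126, 0.992, 0.0]
wrist_force: [0.4, -0.1, -1.0]
finger_gap: 0.0269
grip_force: 35.4
```

Run:
```python
from h import *
s=env.get_state(); c,im,d=cam('wrist'); P=cloud(c,d); t=s['tcp_pos']; print(t)
for z in((.045,.058),(.058,.075),(.045,.075)): print(weight(P,t[0],t[1],*z,.014,.022)[:3])
z=P[(np.hypot(P[...,0]-t[0],P[...,1]-t[1])<.012)]; print('top',np.percentile(z[:,2],95))
print(well(c,d,.4715,.1906))
R0=rot(s['orientation']); print('tool x',R0[:,0],'y',R0[:,1],'z',R0[:,2])
x=weight(P,t[0],t[1],.045,.075,.014,.022)[0]
print('shift', R0.T@np.array([.4715-x[0],.1906-x[1],0])*100)
```

```text
[0.47355931 0.18543453 0.05640336]
(array([0.47205968, 0.18649676]), 682, np.float64(0.0001711678752103537))
(array([0.4716542 , 0.18641765]), 1761, np.float64(0.00047338505240514077))
(array([0.47180351, 0.18644783]), 2443, np.float64(0.00031724908171017023))
top 0.1358452801949118
('n', 1085, 'cen', array([0.4654, 0.1942], dtype=float32), 'fit', array([0.4757, 0.1892, 0.0193]), 'top z', np.float64(0.0227), 'floor', array([0.0096, 0.0104]))
tool x [-0.96842733  0.24929025 -0.00169739] y [2.49288983e-01 9.68428699e-01 9.26500585e-04] z [ 1.87476950e-03  4.74107668e-04 -9.99998130e-01]
shift [1.32902243e-01 3.94541547e-01 1.39956196e-04]
```

carry_out(steps=[[[0,0,0],[0.1,0.4,0],255],[[0,0,0],[0.1,0.4,0.4],255],[[0,0,0],[0.1,0.4,0.8],255],[[0,0,0],[0.1,0.4,1.2],255],[[0,0,0],[0.1,0.4,1.5],255],[[0,0,0],[0.1,0.4,1.8],255],[[0,0,0],[0.1,0.4,2.0],255],[[0,0,0],[0.1,0.4,2.2],255]])

```text
clock: 7.4
tcp_pos: [0.4727, 0.1894, 0.0332]
orientation: [0.0, 0.126, 0.992, 0.0]
wrist_force: [-0.6, -0.2, -1.3]
finger_gap: 0.0269
grip_force: 35.4
```

Run:
```python
from h import *
s=env.get_state(); c,im,d=cam('wrist'); P=cloud(c,d); s=env.get_state(); t=s['tcp_pos']; print(t,s['wrist_force'])
for z in((.026,.04),(.035,.052)): print(weight(P,t[0],t[1],*z,.014,.022)[:3])
```

```text
[0.47254228 0.18941135 0.03299837] [-0.61298197  0.9572663  -1.77468595]
(array([0.47106525, 0.19048645]), 899, np.float64(0.00021571179307935083))
(array([0.47075634, 0.19038315]), 1777, np.float64(0.0004879022796046746))
```

carry_out(steps=[[[0,0,0],[0,0,0.2],255],[[0,0,0],[0,0,0.4],255],[[0,0,0],[0,0,0.5],255],[[0,0,0],[0,0,0.5],255],[[0,0,0],[0,0,0.5],60],[[0,0,0],[0,0,0.5],60],[[0,0,0],[0,0,0.5],60],[[0,0,0],[0,0,0.5],60]])

```text
clock: 8.45
tcp_pos: [0.4726, 0.1894, 0.0282]
orientation: [-0.0, 0.125, 0.992, 0.0]
wrist_force: [-0.4, -0.5, 0.2]
finger_gap: 0.0653
grip_force: 0.0
```

Run:
```python
from h import *
c,im,d=cam('wrist'); P=cloud(c,d); s=env.get_state(); t=s['tcp_pos']; print(s)
for z in((.026,.036),(.036,.05)): print(weight(P,.471,.1905,*z,.014,.02)[:3])
z=P[(np.hypot(P[...,0]-.471,P[...,1]-.1905)<.009)]; print('top',np.percentile(z[:,2],[50,80,95]))
```

```text
{'clock': 8.5, 'joint_pos': array([ 2.23362951e-01,  3.45223199e-01, -4.46041194e-01,  7.79525276e-01,
        6.26543877e-05,  4.75027795e-01]), 'qvel': array([ 0.00012771, -0.00181987,  0.00144754,  0.0005349 ,  0.00034773,
       -0.00118097]), 'tau': array([ 6.78013621e-04, -4.38419938e+01,  2.38868451e+01, -1.36381368e-03,
       -1.04162550e-05,  2.36184866e-05]), 'tcp_pos': array([0.4726513 , 0.18942153, 0.02823844]), 'orientation': array([-7.59030129e-06,  1.25500617e-01,  9.92093541e-01,  3.05755182e-05]), 'wrist_force': array([0.93711058, 0.32089817, 0.58056485]), 'ft_torque': array([-0.0494815 ,  0.00898839, -0.01372577]), 'grip_force': 0.0, 'finger_gap': 0.06511944807156266}
(array([0.47129   , 0.19052278]), 610, np.float64(0.00016496196039292137))
(array([0.47130774, 0.19053029]), 1137, np.float64(0.00018829344105784213))
top [0.06320562 0.06439573 0.06502277]
```

carry_out(steps=[[[0,0,0],[0,0,-4],60],[[0,0,0],[0,0,-10],60],[[0,0,0],[0,0,-16],60],[[0,0,0],[0,0,-22],60],[[0,0,-5],[0,-4,-23.5],60],[[0,0,-10],[0,-8,-23.5],60],[[0,0,-10],[0,-8,-23.5],60],[[0,0,-10],[0,-8,-23.5],60]])

```text
clock: 9.5
tcp_pos: [0.4528, 0.112, 0.2633]
orientation: [0.0, 0.039, 0.999, 0.0]
wrist_force: [0.7, -0.6, 0.4]
finger_gap: 0.0652
grip_force: 0.0
```

```bash
cat >> h.py <<'E'
def yellow(c,im,d,zlo=.105,zhi=.2):
    h=cv2.cvtColor(im,cv2.COLOR_RGB2HSV); P=cloud(c,d)
    m=cv2.inRange(h,(20,120,60),(32,255,255))>0
    m&=(P[...,2]>zlo)&(P[...,2]<zhi); return P[m],m
E
python3 - <<'E'
from h import *
import pickle
s=env.get_state(); c,im,d=cam('wrist'); np.savez('w5.npz',im=im,d=d); pickle.dump(c,open('w5.pkl','wb')); save('w5.png',im)
q,m=yellow(c,im,d); q=q[np.hypot(q[:,0]-.51,q[:,1]-.083)<.03]; print(s['tcp_pos'],len(q),q.min(0),q.max(0))
# axis line + radius fit using side points per z slab
f=lambda a:np.hypot(q[:,0]-a[0]-a[2]*(q[:,2]-.15),q[:,1]-a[1]-a[3]*(q[:,2]-.15))-a[4]
k=(q[:,2]<.188); q=q[k]; r=least_squares(f,[.51,.083,0,0,.01],loss='soft_l1',f_scale=.0007); print('axis at z=.15',r.x, np.median(abs(r.fun)))
for z in(.11,.13,.15,.17,.185):
    s_=q[abs(q[:,2]-z)<.006]; print(z,len(s_),s_.mean(0) if len(s_) else '')
    if len(s_)>30: print(least_squares(lambda a:np.hypot(s_[:,0]-a[0],s_[:,1]-a[1])-.01,[.51,.083],loss='soft_l1',f_scale=.0007).x)
P=cloud(c,d); m2=(np.hypot(P[...,0]-.471,P[...,1]-.19)<.02)&(P[...,2]>.03); print('weight',P[m2].mean(0),P[m2][:,2].max())
E
```

```text
[0.4528209  0.1120449  0.26327975] 1704 [0.50340083 0.07238019 0.10516146] [0.52528709 0.09230159 0.19456661]
axis at z=.15 [ 0.51566208  0.08166626 -0.03398324  0.01842066  0.01042743] 0.0003850168547400385
0.11 61 [0.50933627 0.08181954 0.11143201]
[0.51854871 0.08091907]
0.13 86 [0.50700166 0.08291282 0.13111823]
[0.51557348 0.08147784]
0.15 176 [0.50662343 0.08311752 0.1499765 ]
[0.51473152 0.0817158 ]
0.17 223 [0.50637956 0.08335151 0.16999242]
[0.51436124 0.08212547]
0.185 204 [0.50675276 0.08377012 0.18359917]
[0.51459925 0.08233582]
weight [0.46648144 0.18319261 0.14969108] 0.3338848677733429
```

View pics/w5.png

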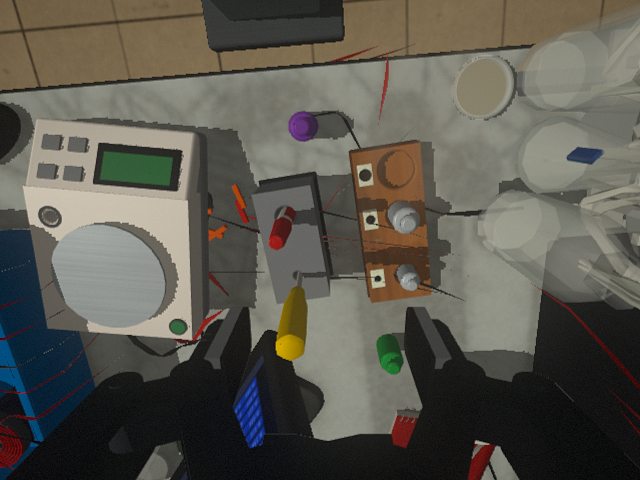

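The steel weight stands in its own well (403,217), and the screwdriver handle's top is at (290,347).

Run:
```python
from h import *
go([.5145,.0820,.142])
```

```text
clock 9.55 tcp [0.4529 0.1124 0.2631] turn [ 0.02 -0.    0.  ] shift cm [-6.38 -2.55 12.11]
```

carry_out(steps=[[[0,0,0],[-3.5,-1.4,0],60],[[0,0,0],[-6.4,-2.5,0],60],[[0,0,0],[-6.4,-2.5,1],60],[[0,0,0],[-6.4,-2.5,4],60],[[0,0,0],[-6.4,-2.5,7],60],[[0,0,0],[-6.4,-2.5,10],60],[[0,0,0],[-6.4,-2.5,12],60],[[0,0,0],[-6.4,-2.5,12.1],60]])

```text
clock: 10.55
tcp_pos: [0.5123, 0.0831, 0.1402]
orientation: [-0.002, 0.038, 0.999, 0.0]
wrist_force: [0.6, -0.5, 0.5]
finger_gap: 0.0655
grip_force: 0.0
```

Run:
```python
from h import *
c,im,d=cam('wrist'); s=env.get_state(); print(s['tcp_pos'],s['wrist_force'],s['finger_gap'])
q,m=yellow(c,im,d,.15,.188); q=q[np.hypot(q[:,0]-.515,q[:,1]-.082)<.03]
print(len(q),least_squares(lambda a:np.hypot(q[:,0]-a[0],q[:,1]-a[1])-.01,[.51,.083],loss='soft_l1',f_scale=.0007).x)
go([.5145,.082,.142])
```

```text
[0.51329905 0.08292977 0.14138447] [0.22123195 0.17103909 0.5241314 ] 0.06535757490817568
3185 [0.51438353 0.08193308]
clock 10.6 tcp [0.5133 0.0829 0.1414] turn [ 0.   -0.15  0.  ] shift cm [-0.13 -0.08 -0.06]
```

carry_out(steps=[[[0,0,0],[-0.1,-0.1,0],120],[[0,0,0],[-0.1,-0.1,0],180],[[0,0,0],[-0.1,-0.1,0],255],[[0,0,0],[-0.1,-0.1,0],255],[[0,0,0],[-0.1,-0.1,0],255],[[0,0,0],[-0.1,-0.1,0],255],[[0,0,0],[-0.1,-0.1,-0.3],255],[[0,0,0],[-0.1,-0.1,-1],255]], force=70)

```text
clock: 11.6
tcp_pos: [0.5153, 0.0806, 0.1519]
orientation: [-0.0, 0.039, 0.999, -0.0]
wrist_force: [2.3, -4.0, -3.1]
finger_gap: 0.0189
grip_force: 68.3
```

carry_out(steps=[[[0,0,0],[0,0,-1],255],[[0,0,0],[0,0,-2],255],[[0,0,0],[0,0,-3.5],255],[[0,0,0],[0,0,-5],255],[[0,0,0],[0,0,-7],255],[[0,0,0],[0,0,-9],255],[[0,0,0],[0,0,-10],255],[[0,0,0],[0,0,-10],255]])

```text
clock: 12.6
tcp_pos: [0.5159, 0.0815, 0.2533]
orientation: [0.001, 0.038, 0.999, 0.001]
wrist_force: [-0.4, -0.2, -0.3]
finger_gap: 0.019
grip_force: 68.4
```

Run:
```python
from h import *
c,im,d=cam('wrist'); s=env.get_state(); print(s['tcp_pos'],s['orientation'],s['wrist_force'],s['finger_gap'],s['grip_force'])
save('w6.png',im); np.savez('w6.npz',im=im,d=d); import pickle; pickle.dump(c,open('w6.pkl','wb'))
```

```text
[0.5155024  0.08138162 0.25244172] [1.70681331e-04 3.83848896e-02 9.99262929e-01 4.12167933e-04] [-0.74497182  0.02775414 -0.62197156] 0.018554278371545302 68.45895911712432
```

View pics/w6.png

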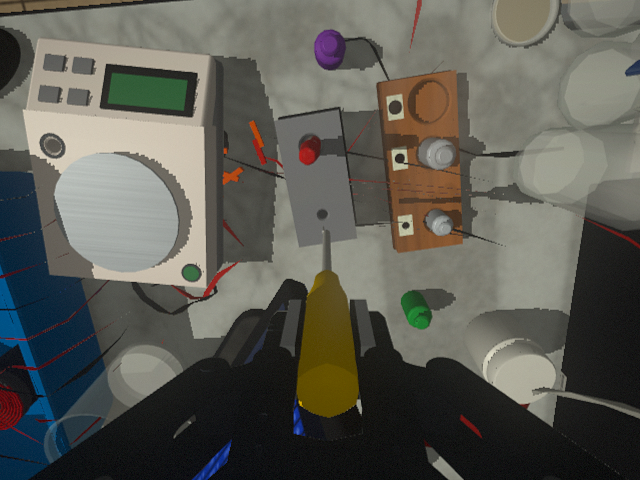

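The screwdriver is out. Its tip is at (324,230), just beside the emptied stand hole (322,214), and the access hole is visible at (52,146).

```bash
cat >> h.py <<'E'
def shank(c,d,st):
    "centre line of shank/blade in tool frame: per tool-z slab mean, surface pushed back by 2.8 mm along ray"
    R0=rot(st['orientation']); t=np.array(st['tcp_pos']); P=cloud(c,d); T=(P-t)@R0
    m=(abs(T[...,0])<.02)&(abs(T[...,1])<.014)&(T[...,2]>.005)&(T[...,2]<.16)&(d>0)
    q=T[m]; o=R0.T@(np.array(c['origin'])-t); r=q-o; rad=.0028; 
    h=np.hypot(r[:,0],r[:,1])[:,None]
    for a in np.arange(.03,.15,.012):
        k=abs(q[:,2]-a)<.006
        if k.sum()>3: print('tz',a.round(3),k.sum(),'mean',q[k].mean(0).round(4),'ymid',((q[k][:,1].min()+q[k][:,1].max())/2).round(4),'width',np.ptp(q[k][:,1]).round(4),'xmax',q[k][:,0].max().round(4))
    v=np.nonzero(m); print('lowest tz',np.sort(q[:,2])[-6:].round(4))
    return q,m
def hole(c,im,cx,cy,zh=.0665):
    g=cv2.cvtColor(im,cv2.COLOR_RGB2GRAY); v,u=np.mgrid[0:480,0:640]; Q=plane(c,u.reshape(-1),v.reshape(-1),zh).reshape(480,640,3)
    m=((np.hypot(Q[...,0]-cx,Q[...,1]-cy)<.016)&(g<140)).astype('u1')
    n,l,st,ce=cv2.connectedComponentsWithStats(m); k=1+np.argmax(st[1:,4]); 
    q=Q[l==k][:,:2].astype('f4'); (x,y),r=cv2.minEnclosingCircle(q)
    return 'hole px',ce[k].round(1),st[k],'cen',q.mean(0),'circ',(round(x,4),round(y,4),round(r,4))
E
python3 - <<'E'
from h import *
import pickle
c=pickle.load(open('w6.pkl','rb')); w=np.load('w6.npz'); s=env.get_state()
shank(c,w['d'],s)
print(hole(c,w['im'],.435,-.151)); 
c2=pickle.load(open('w2.pkl','rb'));w2=np.load('w2.npz');print(hole(c2,w2['im'],.435,-.151))
go([.435,-.151,.25])
E
```

```text
tz 0.03 181 mean [0.0067 0.0004 0.0297] ymid 0.0003 width 0.0132 xmax 0.0089
tz 0.042 22 mean [0.0059 0.0009 0.0382] ymid 0.0005 width 0.0113 xmax 0.0076
tz 0.054 77 mean [0.0028 0.0005 0.0542] ymid 0.0005 width 0.0054 xmax 0.0038
tz 0.066 60 mean [0.0027 0.0002 0.0661] ymid 0.0005 width 0.0056 xmax 0.0036
tz 0.078 51 mean [0.0026 0.0003 0.0777] ymid 0.0002 width 0.0052 xmax 0.0035
tz 0.09 47 mean [0.0027 0.0005 0.0897] ymid 0.0005 width 0.0048 xmax 0.0036
tz 0.102 40 mean [0.0025 0.0004 0.1018] ymid 0.0005 width 0.005 xmax 0.0034
tz 0.114 35 mean [2.600e-03 1.000e-04 1.136e-01] ymid 0.0004 width 0.0052 xmax 0.0035
tz 0.126 23 mean [ 0.0027 -0.0002  0.1244] ymid 0.0 width 0.0046 xmax 0.0034
lowest tz [0.1268 0.1274 0.1274 0.1286 0.1312 0.1349]
('hole px', array([ 51.9, 145.2]), array([ 39, 133,  26,  26, 475], dtype=int32), 'cen', array([ 0.43548656, -0.15081392], dtype=float32), 'circ', (0.4356, -0.1507, 0.0111))
('hole px', array([368.5, 293.3]), array([359, 284,  20,  19, 265], dtype=int32), 'cen', array([ 0.43567845, -0.15088381], dtype=float32), 'circ', (0.4357, -0.1506, 0.0108))
clock 12.65 tcp [0.5155 0.0814 0.2524] turn [ 0.05  0.02 -0.  ] shift cm [  6.24 -23.79   0.22]
```

carry_out(steps=[[[0,0,0],[1,-4,0],255],[[0,0,0],[2.5,-9,0],255],[[0,0,0],[4,-14,0],255],[[0,0,0],[5,-18.5,0],255],[[0,0,0],[6,-22,0],255],[[0,0,0],[6.1,-23.8,0],255],[[0,0,0],[6.1,-23.8,1.5],255],[[0,0,0],[6.1,-23.8,2.7],255]])

```text
clock: 13.65
tcp_pos: [0.4362, -0.1505, 0.2236]
orientation: [-0.001, 0.038, 0.999, 0.001]
wrist_force: [-0.2, -0.3, 0.1]
finger_gap: 0.0189
grip_force: 68.6
```

Run:
```python
from h import *
import time
env.read_camera('wrist'); env.read_camera('wrist')
s=env.get_state(); c,im,d=cam('wrist'); print(s['tcp_pos'],s['orientation'],s['wrist_force'],s['grip_force'])
shank(c,d,s); print(hole(c,im,.4356,-.1508)); save('w7.png',im)
a=cv2.resize(im[60:300,200:480],(700,600),interpolation=cv2.INTER_CUBIC); save('w7c.png',a)
go([.4363,-.1513,.225])
```

```text
[ 0.43544644 -0.1498952   0.22299597] [-0.00173744  0.03772792  0.9992859   0.00112917] [ 0.64053614  0.26575114 -1.23318968] 68.54404159763362
tz 0.03 181 mean [0.0072 0.0004 0.03  ] ymid 0.0004 width 0.0136 xmax 0.0093
tz 0.042 30 mean [0.0066 0.0005 0.0374] ymid 0.0002 width 0.0117 xmax 0.0081
tz 0.054 69 mean [0.0033 0.0004 0.0541] ymid 0.0004 width 0.0053 xmax 0.0042
tz 0.066 65 mean [0.0031 0.0002 0.0655] ymid 0.0003 width 0.0055 xmax 0.0044
tz 0.078 56 mean [0.0032 0.0001 0.0778] ymid 0.0 width 0.0052 xmax 0.0041
tz 0.09 44 mean [0.0033 0.0002 0.0901] ymid 0.0003 width 0.0048 xmax 0.004
tz 0.102 38 mean [0.0031 0.0003 0.1016] ymid 0.0003 width 0.005 xmax 0.0042
tz 0.114 37 mean [3.200e-03 1.000e-04 1.132e-01] ymid 0.0003 width 0.0052 xmax 0.0043
tz 0.126 26 mean [ 0.0033 -0.0004  0.1244] ymid -0.0001 width 0.0046 xmax 0.0042
lowest tz [0.1589 0.1591 0.1594 0.1594 0.1595 0.1595]
('hole px', array([324.3, 226.7]), array([313, 213,  25,  31, 459], dtype=int32), 'cen', array([ 0.43687773, -0.15128514], dtype=float32), 'circ', (0.4381, -0.1517, 0.0133))
clock 13.8 tcp [ 0.4358 -0.1501  0.224 ] turn [ 0.09 -0.14  0.  ] shift cm [-0.05 -0.11 -0.11]
```

View pics/w7c.png

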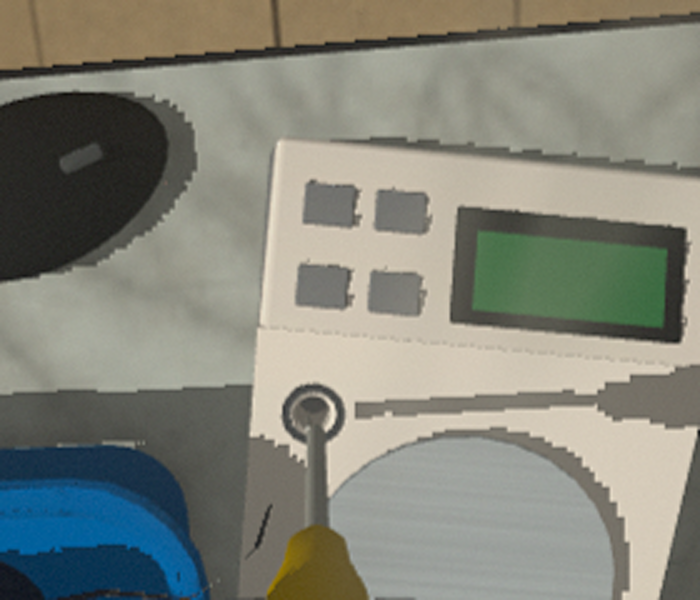

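The bezel is at crop (314,413), i.e. pixel (325.6,225.2). The tip shows just in front of it at about crop (314,425), so it is almost over the hole.

```bash
cat >> h.py <<'E'
def rel(zt0=.10,zt1=.17):
    "hole minus shank axis, world xy, and in tool"
    c,im,d=cam('wrist'); P=cloud(c,d); g=cv2.cvtColor(im,cv2.COLOR_RGB2GRAY)
    v,u=np.mgrid[0:480,0:640]; Q=plane(c,u.reshape(-1),v.reshape(-1),.0665).reshape(480,640,3)
    m=((np.hypot(Q[...,0]-.4358,Q[...,1]+.151)<.014)&(g<140)&(P[...,2]<.072)).astype('u1')
    n,l,st,ce=cv2.connectedComponentsWithStats(m); k=1+np.argmax(st[1:,4]); q=Q[l==k][:,:2].astype('f4')
    h=cv2.convexHull(q)[:,0]
    f=least_squares(lambda a:np.hypot(h[:,0]-a[0],h[:,1]-a[1])-.0109,[.4358,-.151],loss='soft_l1',f_scale=.0005).x
    s=P[(np.hypot(P[...,0]-f[0],P[...,1]-f[1])<.012)&(P[...,2]>zt0)&(P[...,2]<zt1)]
    a=np.polyfit(s[:,2],s[:,:2],1); w=s[:,:2]-s[:,2:3]*a[0]
    cam2=np.array(c['origin'])[:2]; best=least_squares(lambda b:np.hypot(s[:,0]-b[0]-b[2]*(s[:,2]-.13),s[:,1]-b[1]-b[3]*(s[:,2]-.13))-.0028,[s[:,0].mean()+.002,s[:,1].mean(),0,0],loss='soft_l1',f_scale=.0003).x
    tip=best[:2]+best[2:]*(.09-.13)
    low=P[(np.hypot(P[...,0]-f[0],P[...,1]-f[1])<.012)&(P[...,2]>.075)&(P[...,2]<.2)][:,2]
    R0=rot(env.get_state()['orientation']); e=np.r_[f-tip,0]
    print('hole',f.round(4),'circ',np.round(cv2.minEnclosingCircle(q)[1],4),'shank',best.round(4),len(s),'tip',tip.round(4),'low z',np.sort(low)[:4].round(4),'hole-tip tool cm',(R0.T@e*100).round(2))
E
python3 - <<'E'
from h import *
for i in range(3): rel()
E
```

```text
hole [ 0.4358 -0.1507] circ 0.011 shank [ 4.347e-01 -1.498e-01  4.000e-04  3.700e-03] 288 tip [ 0.4346 -0.1499] low z [0.0886 0.0902 0.0946 0.0955] hole-tip tool cm [-0.12 -0.07 -0.  ]
hole [ 0.4359 -0.1505] circ 0.0109 shank [ 0.4351 -0.1501  0.0006  0.0032] 286 tip [ 0.4351 -0.1503] low z [0.089  0.0915 0.0944 0.0958] hole-tip tool cm [-0.08 -0.02 -0.  ]
hole [ 0.4357 -0.1507] circ 0.0108 shank [ 0.4356 -0.1505 -0.0016  0.0058] 282 tip [ 0.4356 -0.1508] low z [0.0893 0.0922 0.0952 0.0971] hole-tip tool cm [-0.01  0.    0.  ]
```

carry_out(steps=[[[0,0,0],[-0.05,0,0.3],255],[[0,0,0],[-0.05,0,0.8],255],[[0,0,0],[-0.05,0,1.3],255],[[0,0,0],[-0.05,0,1.8],255],[[0,0,0],[-0.05,0,2.3],255],[[0,0,0],[-0.05,0,2.7],255],[[0,0,0],[-0.05,0,3.1],255],[[0,0,0],[-0.05,0,3.3],255]])

```text
clock: 14.95
tcp_pos: [0.4368, -0.1516, 0.192]
orientation: [-0.0, 0.039, 0.999, 0.0]
wrist_force: [0.2, -0.2, 0.6]
finger_gap: 0.0188
grip_force: 68.6
```

Run:
```python
from h import *
for i in range(3): rel(); s=env.get_state(); print(s['tcp_pos'],s['wrist_force'])
```

```text
hole [ 0.4356 -0.1501] circ 0.0122 shank [ 0.4309 -0.1508 -0.0031 -0.0009] 457 tip [ 0.431  -0.1507] low z [0.0755 0.077  0.0772 0.0777] hole-tip tool cm [-0.45  0.1  -0.  ]
[ 0.43673312 -0.15157185  0.19187216] [-0.18378783 -0.48000334 -0.3800219 ]
hole [ 0.4356 -0.1501] circ 0.0122 shank [ 0.4308 -0.1508 -0.0045  0.0017] 455 tip [ 0.431  -0.1508] low z [0.0752 0.0764 0.0764 0.0765] hole-tip tool cm [-0.45  0.11 -0.  ]
[ 0.43675408 -0.15156886  0.19205938] [ 0.71898419  0.17094372 -0.85281838]
hole [ 0.4358 -0.1501] circ 0.0122 shank [ 0.4309 -0.1509 -0.0033  0.0038] 451 tip [ 0.431  -0.1511] low z [0.0753 0.0758 0.0762 0.077 ] hole-tip tool cm [-0.47  0.14  0.  ]
[ 0.43686008 -0.15163169  0.19224951] [ 0.29599207  0.16086179 -0.77685976]
```

Run:
```python
from h import *
rel(.08,.135); rel(.08,.135)
```

```text
hole [ 0.4357 -0.1502] circ 0.0122 shank [ 0.4359 -0.1512 -0.0006  0.0054] 237 tip [ 0.4359 -0.1515] low z [0.0751 0.0752 0.0755 0.0757] hole-tip tool cm [ 0.03  0.12 -0.  ]
hole [ 0.4358 -0.1502] circ 0.0123 shank [ 0.4359 -0.1513 -0.0009  0.0052] 235 tip [ 0.436  -0.1515] low z [0.0754 0.0754 0.0757 0.0758] hole-tip tool cm [ 0.03  0.13 -0.  ]
```

carry_out(steps=[[[0,0,0],[0,0,0.2],255],[[0,0,0],[0,0,0.4],255],[[0,0,0],[0,0,0.5],255],[[0,0,0],[0,0,0.6],255],[[0,0,0],[0,0,0.7],255],[[0,0,0],[0,0,0.8],255],[[0,0,0],[0,0,0.9],255],[[0,0,0],[0,0,0.9],255]])

```text
clock: 16.2
tcp_pos: [0.437, -0.1517, 0.1834]
orientation: [0.0, 0.039, 0.999, -0.0]
wrist_force: [0.1, 0.1, 2.1]
finger_gap: 0.0188
grip_force: 69.0
```

Run:
```python
from h import *
rel(.08,.13); s=env.get_state(); print(s['tcp_pos'],s['wrist_force'])
```

```text
hole [ 0.4357 -0.1504] circ 0.0122 shank [ 0.4359 -0.1512 -0.0021  0.0052] 224 tip [ 0.436  -0.1514] low z [0.0753 0.0755 0.0756 0.0756] hole-tip tool cm [ 0.04  0.1  -0.  ]
[ 0.43701187 -0.15167078  0.18346032] [-0.42161291 -0.70163112  3.6608947 ]
```

carry_out(steps=[[[0,0,0],[0,0.05,0.1],255],[[0,0,0],[0,0.05,0.2],255],[[0,0,0],[0,0.05,0.3],255],[[0,0,0],[0,0.05,0.4],255],[[0,0,0],[0,0.05,0.5],255],[[0,0,0],[0,0.05,0.55],255],[[0,0,0],[0,0.05,0.55],255],[[0,0,0],[0,0.05,0.55],255]])

```text
clock: 17.25
tcp_pos: [0.4375, -0.1515, 0.1788]
orientation: [0.001, 0.039, 0.999, -0.0]
wrist_force: [-1.7, 0.4, 10.7]
finger_gap: 0.0189
grip_force: 69.9
```

Run:
```python
from h import *
F=[]
for i in range(5):
    env.read_camera('top'); s=env.get_state(); F.append(np.r_[s['tcp_pos'],s['wrist_force']])
print(np.array(F).round(4)); print(s['grip_force'],s['qvel'])
```

```text
[[ 0.4374 -0.1515  0.1788 -1.5186  1.0249  9.5321]
 [ 0.4374 -0.1515  0.1788 -1.7379  0.8443 10.2705]
 [ 0.4374 -0.1515  0.1788 -1.3469 -0.0583 10.2392]
 [ 0.4374 -0.1515  0.1788 -1.4875 -0.3764  9.9696]
 [ 0.4374 -0.1515  0.1788 -0.3749  0.5348  8.9048]]
69.94242262349871 [ 4.63010440e-04  7.84112540e-04 -2.63446241e-04  2.07076837e-04
 -7.31066618e-05  9.82767080e-04]
```

carry_out(steps=[[[0,0,0],[0,0,0.02],255],[[0,0,0],[0,0,0.04],255],[[0,0,0],[0,0,0.05],255],[[0,0,0],[0,0,0.05],255],[[0,0,0],[0,0,0.05],255],[[0,0,0],[0,0,0.05],255],[[0,0,0],[0,0,0.05],255],[[0,0,0],[0,0,0.05],255]])

```text
clock: 18.5
tcp_pos: [0.4376, -0.1515, 0.1787]
orientation: [0.001, 0.039, 0.999, -0.001]
wrist_force: [-1.1, 0.3, 11.5]
finger_gap: 0.0187
grip_force: 70.1
```

```bash
cat > f.py <<'E'
from h import *
F=[]
for i in range(5):
    c,im,d=cam('wrist'); s=env.get_state(); F.append(np.r_[s['tcp_pos'],s['wrist_force']])
print(np.mean(F,0).round(4)); rel(.08,.125)
q,m=yellow(c,im,d,.12,.26); print('handle top z',np.percentile(q[:,2],[90,98,99.5]).round(4), q[q[:,2]>np.percentile(q[:,2],90)].mean(0).round(4))
E
python3 f.py
```

```text
[ 0.4376 -0.1515  0.1787 -1.3063  0.1809 12.2648]
hole [ 0.4358 -0.1503] circ 0.0123 shank [ 0.4363 -0.1511  0.0047  0.0059] 217 tip [ 0.4361 -0.1513] low z [0.0751 0.0755 0.0759 0.0762] hole-tip tool cm [ 0.04  0.1  -0.  ]
handle top z [0.2285 0.2291 0.2295] [ 0.4354 -0.1508  0.2289]
```

```bash
python3 -c "
from h import *
print(env.hand_in())"
```

```text
the job is handed in; nothing more can be done
None
```

The job is handed in: the 200 g weight stands in its own well, and the gripped screwdriver holds the zero button down at what measures as its stop, about 7 mm, with about 12 N. The hand-in returned no verdict.

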